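Lock the tube tray in its dock with a push-push bolt

ROBOT

A 6-joint arm with a two-finger parallel gripper is mounted at the origin on a cart in front of the work surface, level with it; the furniture and walls round the work are solid. World frame = base frame: x ahead of the robot, y to its left, z up, the work surface at z = 0. Lengths are in m, angles in rad, forces in N, time in s.
With the tool pointing down it reaches from about 0.325 to 0.775 m from the base axis. Payload 5.5 kg.
Tool frame: the origin (TCP) lies between the finger pads; the fingertips stand 14 mm ahead of it and the grasp point (between the pads) lies 5 mm behind it; z points along the fingers, y is the line along which they close (so a half turn about z gives the same grasp; the last joint's range is limited). The gripper opens to 85 mm and grips with 20 to 120 N. Pads are 22 mm wide; open, the fingers measure 114 mm over their backs; the gripper's body (76 mm by 85 mm) begins 54 mm behind the grasp point. The pads swing forward as they close: fully open they stand 13 mm farther back than shut.
Start: joints at [1.254, 0.091, 1.231, -0, 1.82, -0.057], TCP at [0.154, 0.58, 0.245] pointing down, gripper open.
Joint ranges: [-2.87, 2.87], [-0.86, 2.18], [0.17, 2.46], [-1.51, 4.65], [0.06, 2.69], [-2.65, 2.65]. Speed limits (rad/s): [2.57, 2.57, 3.01, 3.14, 3.14, 3.14].

INTERFACE

Orientations are given as a unit quaternion [x, y, z, w].
In Python, from workcell import bot, hand, solver, viewer, job gives the robot as it stands. Calls block until the motion is done:
- bot.move_pose(position, orientation): joint-space move of the TCP to a pose.
- bot.line_to(position, v=0.15, orientation=None): straight line of the TCP; orientation=None keeps the orientation; v is the mean speed in m/s.
- bot.set_joints(angles): joint-space move.
- hand.ungrasp() and hand.grasp(effort=None): open the fingers fully, or close them until they stop; effort is the grip in N (None keeps the last).
- bot.hold(seconds).
- solver.ik(position, orientation): joint angles nearest the present ones, or None.
- viewer.camera(name): name is "scene" or "top" or "wrist"; returns a dict with "img" (420x560x3 uint8, blue, green, red), "depth" (420x560 float32, m along the optical axis (not along the pixel's ray), 0 where there is no reading), "fov_y" (degrees; the focal length in pixels is half the picture's height over the tangent of half this angle, whatever the lens; pixels are square), "cx", "cy" (the principal point, pixels), "extrinsics" (4x4, takes a point from world to camera coordinates). Camera axes: x right, y down, z forward; pixel columns grow to the right and rows downward; lengths in m; the calibration is good to about 2 mm. A picture is of the moment at which its call begins.
A pose or a line that the arm cannot do raises bot.MotionError and nothing moves.
- job.job_done(): hands the job in; it is judged then, once.
Readings, each from a call of its own:
- bot.get_time(): time.
- bot.get_q(): joint angles.
- bot.get_joint_vel(): joint speeds.
- bot.get_effort(): joint torques, N m.
- bot.get_tcp_pos(): TCP position.
- bot.get_eef_rot(): TCP orientation.
- bot.get_ft_force(): force on the tool from outside, world axes, zero at the start.
- bot.get_moment(): the same for the moment, N m.
- bot.get_finger_gap(): finger opening in m.
- bot.get_gripper_force(): force on a finger pad.
Only numpy, scipy, OpenCV 4.12 (cv2) and the standard library are available. Lean on these libraries where they do the work, as an engineer would, in place of code of your own. Each camera call takes 0.05 s, during which the arm holds its last target. There are 200 camera calls.

TASK

Slide the tube tray fully home in its dock and lock it there with the push-push button, then keep a pull of about 8 N on the handle for half a second to prove that the bolt holds, and leave the tray locked. Each full press throws or withdraws a hidden bolt and nothing shows which, so find out by feel and press again where needed. Do not force the tray against the bolt or hammer the button, and leave everything else where it is.

Things in the scene. Friction and masses are not known exactly. Their poses are not given: they have to be found in the camera images.
- dock: fixed dock: aluminium base plate 170 x 160 x 8 mm with a closed white lock housing 148 x 49 x 42 mm (top 50 mm above the bench) along its left side. Origin: centre of the underside. x points the way the tray slides in (away from the handle), y left, towards the housing (centre line y = +0.052), z up
- tray (a joint): grey sliding tray 146 x 86 mm carrying a violet moulded tube block: how far it stands out from home, in m; 0 = fully home against its stop, at most 0.065. It grows as the tray is drawn out along the dock's -x. Sliding friction about 1.5 N; it stays where it is left
- handle (a point): centre of the tray's dark handle bar, 45 mm above the bench, moving with the tray; axes as the dock's. Bar 10 mm thick (x), 70 mm long (y), 12 mm high (z), carried by two arms 58 mm apart inside; 40 mm clear gap (x) between bar and the tray's front plate (top 46 mm above the bench). With the tray home it lies at (-0.123, -0.020, 0.045) in the dock's frame
- button (a joint): how far the black button on the housing is pressed, in m: 0 = up, 0.0098 = rubbery bottom stop. It springs back to 0 in both states. Pressed to the stop (beyond 9.3 mm) and let up, it changes the bolt's state. Feel: bolt withdrawn, the first 5 mm take about 1 N; bolt thrown, 3.5 to 4 N from the first millimetre. About 5 N holds it on the stop either way; over 35 N harms it
- button_top (a point): centre of the button's flat top, 26 mm across, 68 mm above the bench when up and 15 mm proud of the steel collar round it; pressed straight down
- lock (a point): the tongue's mouth in the housing's front, where a steel tongue of the tray enters; behind it a hidden vertical bolt. Bolt thrown, tray home: the tray can be drawn only 3 mm. Bolt thrown, tray out: it stops the tray 17 mm short of home. Bolt withdrawn: free. Thrown with the tray 3 to 17 mm out, it waits and snaps in when the tray is pushed home. Pulls of 8 to 15 N are right, over 35 N harm it
- marker: bystander: pen with a blue cap, 136 mm long, lying to the left of the dock; origin at its underside's centre
- tape: bystander: roll of label tape, 65 mm across, 19 mm high, to the right of the dock; origin at its underside's centre
- timer: bystander: small bench timer 62 x 66 x 19 mm, near the bench's front edge to the left; origin at its underside's centre

How it is judged:
On the way, in this order (a step that is already met when the one before it is completed fails the run):
1. the tray is home (within 5 mm) with the bolt thrown into its slot (value of joint tray below 0.005 m and z of bolt in the frame of dock above 0.0195 m), for 0.2 s.
2. the locked tray is pulled outward so that it bears on the bolt with more than 3 N, and the bolt holds (all of step 1 and value of joint tray above 0.0015 m and contact force between bolt and tray above 3 N), for 0.2 s.
At the end, for the whole second after the job is handed in: the tray is within 5 mm of home, the bolt is thrown into its slot (raised), and the button is up (within 2 mm) (all of step 1 and value of joint button below 0.002 m); the robot touches nothing.
It fails at once if the tray is forced against the bolt with more than 35 N (contact force between bolt and tray above 35 N).
It fails at once if the button is pressed with more than 35 N (contact force between button and the fingers above 35 N).
It fails at once if a bystander is moved by more than 25 mm (distance of any of marker, tape, timer from where it was at the start of the episode above 0.025 m).
It also fails if it takes over 64 s, if anything falls off the work surface, if the arm or the gripper's body presses on something with over 40 N, if the wrist force passes 120 N, or if a joint passes its speed limit or range.

## Working session

There is one attempt and no reset: what is moved stays moved. The work goes in short steps, each a Python script; the robot and the scene stay as the last script left them, time stands still between calls to the robot, and variables do not carry over. Pictures are saved under pics/ and viewed, at most 10 in all, crops included, and the job is handed in when it is done.

```bash
mkdir -p pics; ls; python3 - <<'E'
from workcell import bot,viewer
import cv2,numpy as np
for n in("top","scene"):
    c=viewer.camera(n); cv2.imwrite(f"pics/{n}0.png",c["img"]); np.savez(f"pics/{n}0.npz",**{k:np.array(v) for k,v in c.items()})
    print(n,c["fov_y"],c["cx"],c["cy"],np.round(c["extrinsics"],3).tolist())
print(bot.get_time(),bot.get_eef_rot(),bot.get_ft_force())
E
```

```text
pics
top 45.67204823928509 267.083423961678 211.59312557468118 [[0.023, -1.0, 0.006, 0.267], [-0.996, -0.023, -0.089, 0.576], [0.089, -0.004, -0.996, 0.969], [0.0, 0.0, 0.0, 1.0]]
scene 56.79398132673325 285.31774937092564 211.02585243031385 [[0.817, -0.576, 0.025, -0.321], [-0.247, -0.389, -0.887, 0.332], [0.521, 0.719, -0.46, 0.356], [0.0, 0.0, 0.0, 1.0]]
0.1 [ 1.29539633e-01  9.91573839e-01 -8.82236748e-04 -1.63485751e-04] [ 0.74310763 -0.07077261 -0.84750016]
```

View pics/top0.png

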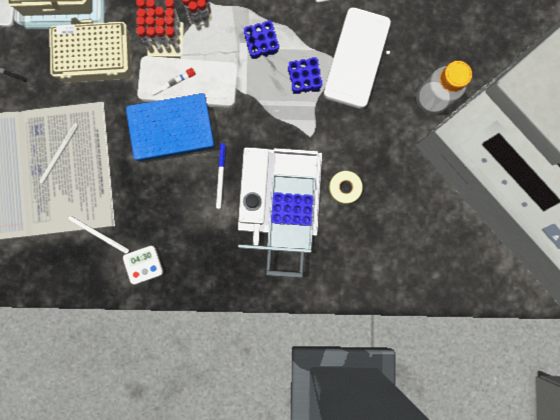

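View pics/scene0.png

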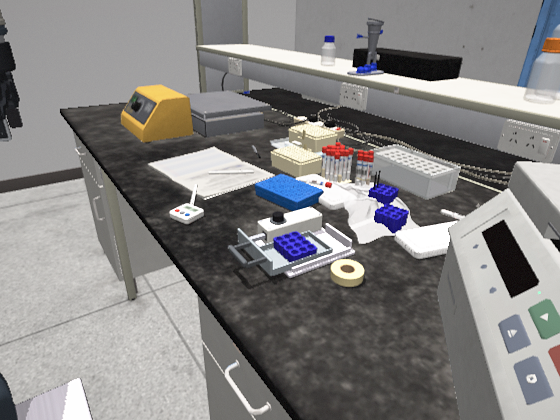

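```bash
cat > h.py <<'E'
import numpy as np,cv2
def ray(c,u,v,z):
    f=210/np.tan(np.radians(float(c["fov_y"]))/2); E=np.array(c["extrinsics"]); R,t=E[:3,:3],E[:3,3]
    d=R.T@np.array([(u-float(c["cx"]))/f,(v-float(c["cy"]))/f,1]); o=-R.T@t
    return o+d*(z-o[2])/d[2]
E
python3 - <<'E'
import numpy as np,cv2
from h import ray
c=np.load("pics/top0.npz"); im=c["img"]
x0,y0=225,135
cr=im[y0:y0+150,x0:x0+130]
cv2.imwrite("pics/crop.png",cv2.resize(cr,None,fx=4,fy=4,interpolation=cv2.INTER_CUBIC))
g=cv2.cvtColor(im,cv2.COLOR_BGR2GRAY)
m=np.zeros_like(g); m[188:213,241:266]=(g[188:213,241:266]<70)*255
k=max(cv2.findContours(m,0,2)[0],key=cv2.contourArea); (u,v),r=cv2.minEnclosingCircle(k)
print("button",u,v,r,ray(c,u,v,.068))
d=c["depth"]; E=c["extrinsics"]; f=210/np.tan(np.radians(float(c["fov_y"]))/2)
V,U=np.mgrid[0:420,0:560]; P=np.stack([(U-c["cx"])/f*d,(V-c["cy"])/f*d,d],-1)-E[:3,3]; P=P@E[:3,:3]
W=P[y0:y0+150,x0:x0+130]; z=W[...,2]
hs=((z>.044)&(z<.056)&(cr.min(-1)>170)).astype(np.uint8)*255
k=max(cv2.findContours(hs,0,2)[0],key=cv2.contourArea); pts=np.array([ray(c,p[0]+x0,p[1]+y0,.05)[:2] for p in k[:,0]],np.float32)
print("housing",cv2.minAreaRect(pts))
hb=(z>.036)&(z<.056); hb[:128]=0
ys,xs=np.nonzero(hb); print(len(ys),W[hb].mean(0),W[hb].min(0),W[hb].max(0))
E
```

```text
button 252.04794311523438 200.7876739501953 6.541284561157227 [0.58636873 0.30999596 0.068     ]
housing ((0.6200746893882751, 0.3078615069389343), (0.048714298754930496, 0.14614877104759216), 87.29069519042969)
246 [0.45228571 0.24342747 0.0490452 ] [0.44305725 0.20866039 0.04143349] [0.47007539 0.27855592 0.05533462]
```

View pics/crop.png

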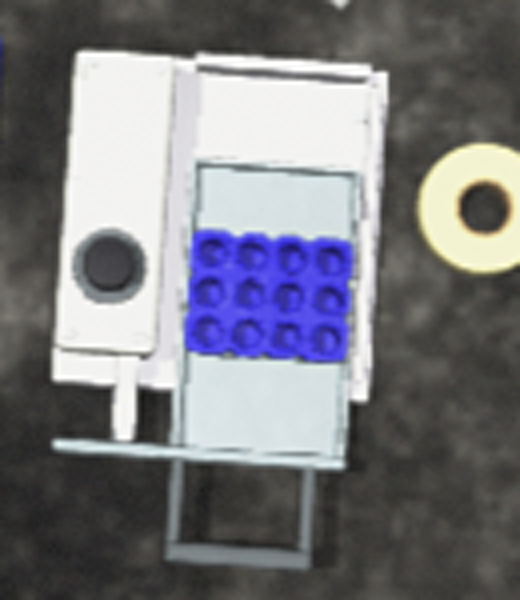

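The top view shows the button at about (252, 201), the handle bar at about (284, 274) and the tray roughly 35 mm out. The dock is yawed about -2.7°. First I'll feel the button with closed fingers.

```bash
cat >> h.py <<'E'
from workcell import bot,hand
YAW=np.radians(-2.7); EX=np.array([np.cos(YAW),np.sin(YAW),0]); EY=np.array([-EX[1],EX[0],0])
PHI=np.pi/2+YAW/2; Q=[np.cos(PHI),np.sin(PHI),0,0]
BTN=np.array([.5864,.3095,.068]); TIP=.014
def F(n=8):
    a=[]
    for _ in range(n): a.append(bot.get_ft_force()); bot.hold(.01)
    return np.mean(a,0)
E
python3 - <<'E'
from h import *
hand.grasp(20)
p=BTN+[0,0,TIP+.03]
bot.move_pose(p,Q); bot.line_to(BTN+[0,0,TIP+.006],v=.1); bot.hold(.2)
f0=F(); print(bot.get_time(),f0,F(),bot.get_tcp_pos()-BTN)
for dz in(.003,.001,-.001,-.002,-.003,-.004):
    bot.line_to(BTN+[0,0,TIP+dz],v=.03); f=F(); print(dz,np.round(f-f0,2),bot.get_tcp_pos()[2]-.082,bot.get_time())
    if (f-f0)[2]>8: break
E
```

```text
3.4333 [ 0.02171287 -0.15567264  0.25575904] [-0.17099093  0.00235093  0.12987251] [2.76859005e-04 8.78399404e-05 2.06490900e-02]
0.003 [-0.01  0.23 -0.23] 0.002746125876043032 3.8167
0.001 [ 0.    0.48 -0.1 ] 0.0008859235446368602 4.1333
-0.001 [-0.14  0.21  0.51] -0.0008826763164035412 4.45
-0.002 [0.46 0.57 0.63] -0.0019293220178460552 4.7667
-0.003 [0.33 0.17 0.92] -0.0030412050824770026 5.0833
-0.004 [-0.13  0.39  0.39] -0.004068730597777875 5.4
```

The first 4 mm take about 1 N, so the bolt is withdrawn. Next I hook the fingers into the handle gap and push the tray home.

```bash
python3 - <<'E'
from h import *
c=np.load("pics/top0.npz"); bar=ray(c,284.2,273.7,.051); print("bar",bar)
bot.line_to(BTN+[0,0,TIP+.04],v=.15)
g=bar+EX*.025; g[2]=.024+TIP
a=g.copy(); a[2]=.12
bot.line_to(a,v=.2,orientation=Q); bot.hold(.1); f0=F(); 
bot.line_to(g,v=.1); f=F(); print(bot.get_time(),f-f0)
if np.abs(f-f0).max()<4:
    s=0
    f0=F(12)
    while s<.075:
        s+=.004 if s<.03 else .002
        bot.line_to(g+EX*s,v=.06); f=F(4)-f0; fx=f@EX
        print(round(s,4),np.round(fx,1),round((bot.get_tcp_pos()-g)@EX,4))
        if fx<-6: break
print(bot.get_time())
from workcell import viewer
t=viewer.camera("top"); np.savez("pics/top1.npz",**{k:np.array(v) for k,v in t.items()})
cv2.imwrite("pics/c1.png",cv2.resize(t["img"][125:295,215:355],None,fx=3.4,fy=3.4))
E
```

```text
bar [0.44893185 0.2451675  0.051     ]
7.8417 [0.3023405  0.03247424 0.35010946]
0.004 0.3 0.0042
0.008 0.3 0.0081
0.012 0.1 0.0121
0.016 -0.5 0.0163
0.02 0.4 0.0203
0.024 -0.2 0.0242
0.028 -0.3 0.0283
0.032 -0.1 0.0323
0.034 0.3 0.0341
0.036 -0.3 0.0361
0.038 -0.4 0.0382
0.04 -0.3 0.0402
0.042 -0.1 0.0422
0.044 -0.0 0.0442
0.046 0.1 0.0462
0.048 0.0 0.0482
0.05 0.2 0.0502
0.052 0.1 0.0522
0.054 -6.7 0.0527
13.325
```

View pics/c1.png

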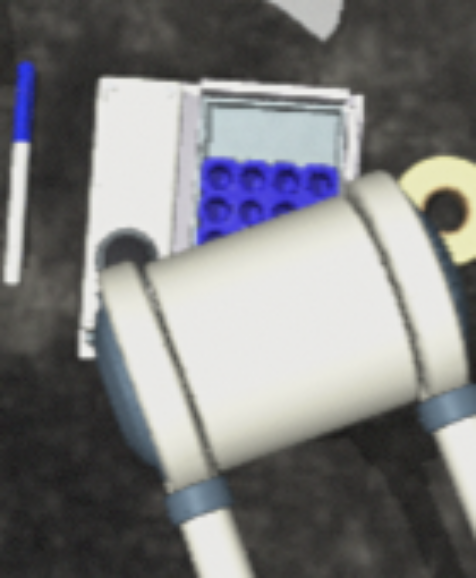

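The top view shows the tray's rear edge at (270, 100), against the dock's back wall. It stopped hard after about 44 mm of travel, so it is home. Now I press the button to the stop.

```bash
cat >> h.py <<'E'
def press():
    bot.line_to(BTN+[0,0,TIP+.03],v=.2,orientation=Q); bot.line_to(BTN+[0,0,TIP+.004],v=.1); bot.hold(.1); f0=F(12)
    for dz in(.002,.004,.006,.008,.0092,.0098,.0103,.0108,.0113,.0118,.0123):
        bot.line_to(BTN+[0,0,TIP-dz],v=.03); fz=(F(6)-f0)[2]; print(dz,round(fz,2),round(bot.get_tcp_pos()[2]-.082,4))
        if fz>10: break
    bot.line_to(BTN+[0,0,TIP+.01],v=.05); bot.hold(.2)
    f0=F(12)
    for dz in(.002,.0035):
        bot.line_to(BTN+[0,0,TIP-dz],v=.03); print("feel",dz,round((F(15)-f0)[2],2))
    bot.line_to(BTN+[0,0,TIP+.04],v=.15)
E
python3 - <<'E'
from h import *
p=np.array(bot.get_tcp_pos())-EX*.008
bot.line_to(p,v=.1); p[2]=.12; bot.line_to(p,v=.2)
press(); print(bot.get_time())
E
```

```text
0.002 0.57 -0.0021
0.004 0.59 -0.004
0.006 1.48 -0.0057
0.008 3.57 -0.0075
0.0092 4.08 -0.0089
0.0098 4.28 -0.0096
0.0103 5.91 -0.0097
0.0108 7.53 -0.0097
0.0113 9.27 -0.0098
0.0118 11.16 -0.0098
feel 0.002 3.4
feel 0.0035 4.01
20.9
```

The bolt now feels thrown (3.4 to 4 N from 2 mm). Next is the pull test.

```bash
python3 - <<'E'
from h import *
g=np.array([.44893,.24517,.024+TIP])+EX*(.025+.044)
a=g.copy(); a[2]=.12
bot.line_to(a,v=.2,orientation=Q); bot.hold(.1)
bot.line_to(g,v=.1); f0=F(20); s=0; d=.001
while s<.03:
    s+=d; bot.line_to(g-EX*s,v=.04); fx=(F(6)-f0)@EX
    print(round(s,4),round(fx,1),round((bot.get_tcp_pos()-g)@EX,4))
    if fx>2.5: d=.0004
    if fx>8: break
for _ in range(4): bot.hold(.2); print("hold",round((F(6)-f0)@EX,1))
print(bot.get_time())
E
```

```text
0.001 -0.1 -0.001
0.002 -0.1 -0.0021
0.003 -0.2 -0.003
0.004 -0.0 -0.004
0.005 -0.2 -0.005
0.006 -0.0 -0.006
0.007 0.1 -0.007
0.008 -0.3 -0.008
0.009 0.1 -0.009
0.01 1.1 -0.0099
0.011 1.1 -0.011
0.012 0.8 -0.0121
0.013 5.3 -0.0123
0.0134 6.6 -0.0124
0.0138 8.3 -0.0124
hold 8.1
hold 8.3
hold 8.2
hold 8.1
28.2667
```

The tray drew about 3 mm and then held 8 N for about 1 s. Now I release, back off, feel clear and check with a picture.

```bash
python3 - <<'E'
from h import *
from workcell import viewer
p=np.array(bot.get_tcp_pos())+EX*.008
bot.line_to(p,v=.05); p[2]=.15; bot.line_to(p,v=.15)
bot.move_pose([.154,.58,.245],[0.12954,0.99157,0,0])
t=viewer.camera("top"); print(bot.get_time(),bot.get_ft_force())
cv2.imwrite("pics/c2.png",cv2.resize(t["img"][125:295,115:375],None,fx=3,fy=3))
E
```

```text
31.375 [ 0.11019377 -0.07622603 -0.46460067]
```

View pics/c2.png

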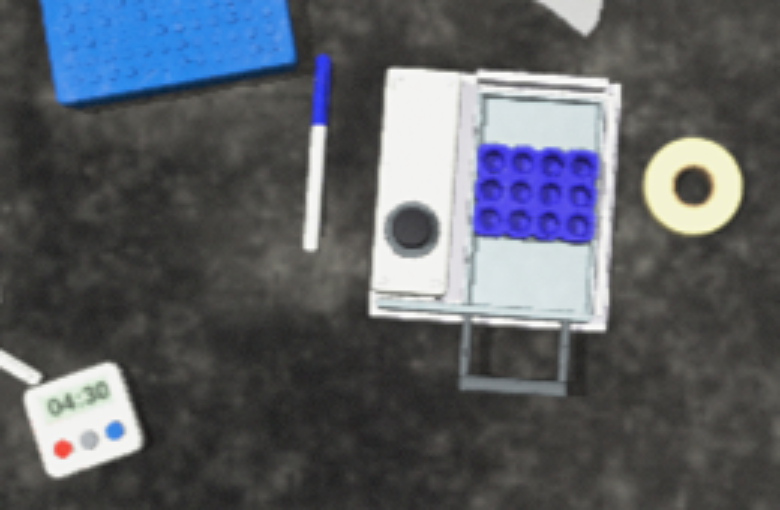

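The tray is home, with its front plate at the housing front (y≈305) and the handle at (515, 387). The button is up at (411, 228), and the marker, tape and timer look undisturbed.

```bash
python3 -c "
from workcell import job
print(job.job_done())"
```

```text
the job is handed in; nothing more can be done
None
```

The tray is home and locked; the bolt held a pull of about 8 N for roughly a second, the button is up, the bystanders look undisturbed, and the job is handed in (no verdict was returned).

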